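# Load the mortar prism through the guard flaps

### The arm

A 6-joint arm with a two-finger parallel gripper is mounted at the origin on the work surface. World frame = base frame: x ahead of the robot, y to its left, z up, the work surface at z = 0. Lengths are in m, angles in degrees, forces in N, time in s.
With the tool pointing down it reaches from about 0.4 to 0.825 m from the base axis. Payload 7 kg.
Tool frame: the origin (TCP) lies between the finger pads; the fingertips stand 17 mm ahead of it and the grasp point (between the pads) lies 2 mm behind it; x points along the fingers, y is the direction in which the jaws open and shut, and the axes are right-handed (so a half turn about x gives the same grasp; the last joint's range is limited). The gripper opens to 88 mm and grips with 3 to 60 N. Pads are 19 mm wide; open, the fingers measure 130 mm over their backs; the gripper's body (78 mm by 193 mm) begins 47 mm behind the grasp point.
Start: joints at [-57.462, 20.546, 0.682, 0, -70.136, -16.507], TCP at [0.186, -0.649, 0.244] pointing down, gripper open.
Joint ranges: [-176.03, 176.03], [-82.01, 121.73], [-58.28, 71.71], [-173.87, 95.51], [-174.79, -0.11], [-173.66, 173.66]. Speed limits (degrees/s): [136.94, 136.94, 172.46, 180, 180, 180].

### API

Orientations are given as [roll, pitch, yaw] about the fixed x, y, z axes, in that order (R = Rz(yaw) Ry(pitch) Rx(roll)).
In Python, from plant import r gives the robot as it stands.
- The arm moves only by the shell command python3 -m jog 'ROWS' [FORCE]. ROWS is a JSON object of lists of equal length, an entry for each row: "fingers": the opening, from 0 (shut) to 1 (fully open); "dp": the shift along the tool's x, y, z in mm, a list of three; "twist": the turn about the tool's x in degrees. In form: {"fingers": [fingers, ...], "dp": [[dx, dy, dz], ...], "twist": [twist, ...]}. A call has exactly 5 rows; each row is the pose to reach, as a shift and turn from the pose measured when the call began, along the tool's axes at that moment; what a row does not reach only later rows make up. A row lasts 1/10 s, in which the tool goes at most 50 mm and 8.59 degrees, less where a joint would pass 70% of its speed; a pose out of reach is approached as far as the arm can. A call with a gripper value outside its range is refused whole. The fingers move at their own pace and stop on an object; FORCE is the grip in N (left out, the last holds). Time passes only in rows, so rows that repeat a pose let the fingers close, or fill a call up. It gives the time, the measured TCP pose, the force and the opening at its end, in the units of the state.
- r.get_state(): the state, without advancing time (a new reading comes with each control period).
- r.capture(name): name is "scene" or "top"; returns a dict with "frame" (400x640x3 uint8, red, green, blue), "intrinsics" (3x3 intrinsics, pixels), "pose" (4x4, takes a point from camera to world coordinates). Camera axes: x right, y down, z forward; pixel columns grow to the right and rows downward; lengths in m; the calibration is good to about 2 mm. A picture is of the moment at which its call begins. There is no depth.
- r.close_job(): hands the job in, once; it reports no verdict.
The state is a dict: "time_s": time; "joints": joint angles; "qd": joint speeds; "joint_torque": joint torques, N m; "tcp_pos": TCP position; "eef_rot": TCP orientation; "contact_force": force on the tool from outside, world axes, zero at the start; "moment": the same for the moment, N m; "gripper_width": finger opening in m.
Only numpy, scipy, OpenCV 4.12 (cv2) and the standard library are available. Lean on these libraries where they do the work, as an engineer would, in place of code of your own. Each camera call takes 0.05 s, during which the arm holds its last target. There are 200 camera calls.

### The job

Load the square mortar prism into the guarded chute: lay it lengthwise in the open upper end, then push it in through the pair of spring flaps until it presses the sprung end stop inside in a little, gently enough that the stop is never pushed to the bottom of its travel. Leave the prism inside, lying in the chute, with both flaps swung shut behind it, and leave the mortar cube and the round core where they stand.

Things in the scene. Friction and masses are not known exactly. Their poses are not given: they have to be found in the camera images.
- prism: grey mortar prism, a square bar 80 x 32 x 32 mm, about 0.2 kg, lying flat on the table; origin at its centre, x along its 80 mm length. Cube and core are of the same grey mortar; the prism is the only oblong one. Friction with everything is about 0.6.
- chute: fixed sloping chute on a grey base plate 300 x 150 x 10 mm. Origin on the table straight below the doorway; z up, x level, in the direction of pushing. The flat steel floor slopes DOWN towards +x at 20 degrees to the level; below, s is the distance along this slope past the doorway, and heights are square to the floor.
- upper_end (a point): middle of the floor's open upper edge, s = -125 mm, 128 mm above the table. From here to the doorway the floor is open to above, edged only by two rails 6 mm high, 4 mm thick and 38 mm apart. The prism stays put on this slope when let go.
- doorway (a point): middle of the floor at the foot of the doorway, s = 0, 85 mm above the table. Doorway: frame square to the slope, top leaning towards +x; 46 mm wide between two posts each 8 mm wide, clear up to 64 mm above the floor; lintel and roof end 74 mm above the floor. It is closed by two spring flaps, hinged left and right like saloon doors, and is the only way in.
- guard_end (a point): middle of the floor at the far end inside, s = 127 mm. From the doorway to here the floor, with the same rails, is covered by a clear plastic guard, 54 mm wide inside, 70 mm high, closed on top and at the end.
- flap_left (a joint): left (+y) flap: upright plastic leaf 20 mm wide, 3 mm thick, from 8 to 62 mm above the floor, hinged at the left post. 0 rad = shut, grows as it opens inward (only that way), to 1.65. Opens at about 1 to 2 N at its edge, swings shut by itself when free. The prism's rear must be at s = 21 mm or more for the flaps to shut behind it.
- flap_right (a joint): right (-y) flap leaf, the mirror image of the left one, 0 rad = shut, grows as it opens inward.
- end_stop (a joint): sprung stop plate inside, 28 x 28 mm, square to the slope. 0 m = out, grows as pressed in along the slope, 0.009 = bottomed. Its place is set anew each time: out, it lets a prism go in until its rear is at s = 21.5 to 30 mm. It gives way at about 5 N and takes 1.2 N more per mm, besides the 1 to 4 N that slide the prism. Let go, it springs back and pushes the prism back.
- cube: bystander: mortar cube, 55 mm edges; origin at the centre of its underside.
- core: bystander: upright round mortar core, 50 mm diameter, 75 mm tall; origin at the centre of its underside.
Mind the look-alikes: they are no part of the job. What is shaped like the prism but turquoise is not meant.

How it is judged (in metres and radians):
On the way, in this order (a step that is already met when the one before it is completed fails the run):
1. the prism stands in the doorway and holds both flaps open (value of joint each of flap_left, flap_right above 0.6 rad and x of prism in the frame of chute between -0.035 and 0.05 m), for 0.05 s.
2. the prism presses the end stop in by at least 1 mm (value of joint end_stop above 0.001 m and x of prism in the frame of chute above 0.057 m), for 0.05 s.
At the end, for the whole second after the job is handed in: The prism rests inside the guard: its centre 61 to 85 mm beyond the flaps (along the chute's horizontal x axis), within 12 mm of the chute's centre line, its length within 0.5 rad of the chute's x axis, moving less than 10 mm/s; both flaps shut to within 0.08 rad (x of prism in the frame of chute between 0.061 and 0.085 m and y of prism in the frame of chute between -0.012 and 0.012 m and angle between the x axis of prism and the x axis of chute, either way round below 0.5 rad and value of joint each of flap_left, flap_right below 0.08 rad and linear speed of prism below 0.01 m/s); the robot touches nothing.
It fails at once if the end stop is pushed to the bottom of its travel (8.5 mm or more) (value of joint end_stop above 0.0085 m).
It fails at once if the cube is shifted by more than 30 mm (distance of cube from where it was at the start of the episode above 0.03 m).
It fails at once if the core is shifted by more than 30 mm (distance of core from where it was at the start of the episode above 0.03 m).
It also fails if it takes over 64 s, if anything falls off the work surface, if the arm or the gripper's body presses on something with over 40 N, if the wrist force passes 120 N, or if a joint passes its speed limit or range.

## Working session

There is one attempt and no reset: what is moved stays moved. The work goes in short steps, Python scripts to look and compute and a shell command to move; the robot and the scene stay as the last step left them, time stands still between calls to the robot, and variables do not carry over. Pictures are saved under pics/ and viewed, on a budget of 10 in all, crops included, one or two more only if the job needs it, and the job is handed in when it is done.

```bash
mkdir -p pics; ls; python3 - <<'E'
from plant import r
import cv2,numpy as np
for n in("scene","top"):
    c=r.capture(n); cv2.imwrite(f"pics/{n}0.png",c["frame"][:,:,::-1]); print(n,np.round(c["intrinsics"],1).tolist(),np.round(c["pose"],3).tolist())
s=r.get_state();print(s)
E
```

```text
pics
scene [[404.7, 0.0, 323.0], [0.0, 404.7, 199.8], [0.0, 0.0, 1.0]] [[-0.822, 0.325, -0.467, 1.031], [0.569, 0.443, -0.693, 0.513], [-0.019, -0.835, -0.549, 0.586], [0.0, 0.0, 0.0, 1.0]]
top [[449.1, 0.0, 322.9], [0.0, 449.1, 200.7], [0.0, 0.0, 1.0]] [[-0.018, -0.997, 0.074, 0.537], [-1.0, 0.018, 0.011, -0.127], [-0.013, -0.074, -0.997, 1.182], [0.0, 0.0, 0.0, 1.0]]
{'time_s': 0.1, 'joints': array([-5.74631250e+01,  2.05871410e+01,  6.39680036e-01, -1.86390446e-02,
       -7.01346020e+01, -1.65074410e+01]), 'qd': array([ 0.0712507 , -0.1014638 ,  0.05285305,  0.07592896, -0.05930122,
        0.01244547]), 'joint_torque': array([-2.95142898e-03, -5.84163702e+01,  2.93753368e+01,  7.01536596e+00,
        1.02256189e-02, -4.84033421e-05]), 'tcp_pos': array([ 0.18626796, -0.64837201,  0.24272065]), 'eef_rot': array([ 94.45561077,  89.91608661, 110.47869848]), 'contact_force': array([-0.03602128, -0.17314662,  0.46814464]), 'moment': array([ 0.05093113,  0.01059381, -0.00713294]), 'gripper_width': 0.0875901982341862}
```

View pics/scene0.png

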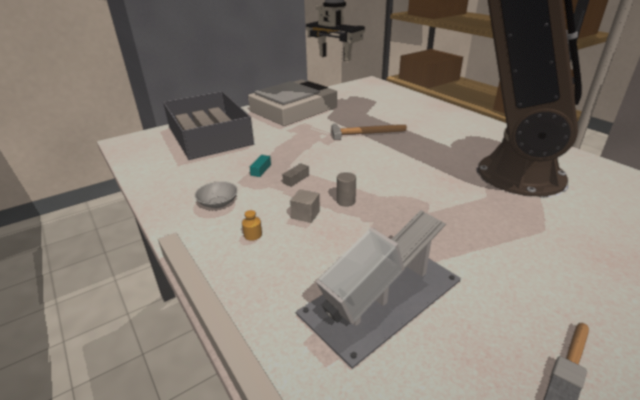

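View pics/top0.png

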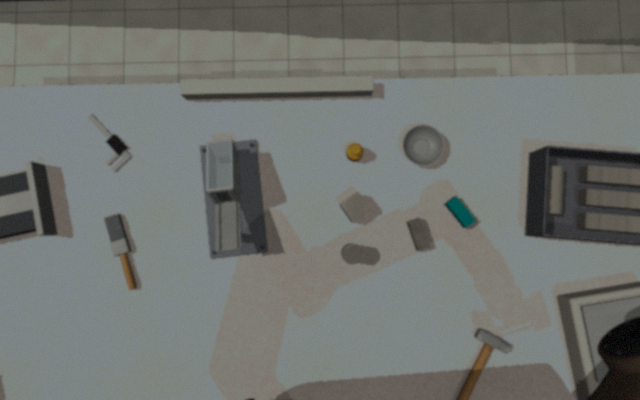

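Scene picture: the prism is at about (295,174), the cube at (305,205), the core at (346,189), a turquoise bar at (260,165), and the chute at (380,270). In the top picture, the oblong grey piece is at (420,235), the cube at (358,207), the core at (360,254), the turquoise bar at (461,211), and the chute between (205,140) and (265,258). The prism is the grey oblong at top (420,235). The cube is not oblong, the core is round, and the other bar is turquoise. I'll confirm this in an enlarged crop.

```bash
cat > h.py <<'E'
from plant import r
import cv2,numpy as np
def ray(c,u,v,z):
    d=c["pose"][:3,:3]@np.linalg.solve(c["intrinsics"],[u,v,1.]); o=c["pose"][:3,3]
    return o+d*(z-o[2])/d[2]
def proj(c,p):
    q=c["intrinsics"]@(c["pose"][:3,:3].T@(np.asarray(p)-c["pose"][:3,3])); return q[:2]/q[2]
def crop(c,x0,y0,x1,y1,k):
    im=cv2.resize(c["frame"][y0:y1,x0:x1,::-1],None,fx=k,fy=k,interpolation=cv2.INTER_CUBIC)
    return cv2.convertScaleAbs(im,alpha=1.4,beta=0)
def tri(A,a,B,b):
    M=[];y=[]
    for c,(u,v) in((A,a),(B,b)):
        P=c["intrinsics"]@np.linalg.inv(c["pose"])[:3]
        for k,w in((0,u),(1,v)):
            row=P[k]-w*P[2]; row=row/np.linalg.norm(row[:3]);M.append(row[:3]);y.append(-row[3])
    x,res,_,_=np.linalg.lstsq(np.array(M),np.array(y),rcond=None); return x
E
python3 - <<'E'
from h import *
t=r.capture("top");s=r.capture("scene")
a=crop(t,195,130,275,265,4) #320x540
b=crop(t,400,200,485,260,5) #425x300
d=crop(s,240,150,325,195,5) #425x225
o=np.zeros((540,760,3),np.uint8);o[:540,:320]=a;o[:300,330:755]=b;o[310:535,330:755]=d
cv2.imwrite("pics/crop1.png",o)
cv2.imwrite("pics/chute1.png",crop(s,290,200,470,365,4))
E
```

```text
(no output)
```

View pics/crop1.png

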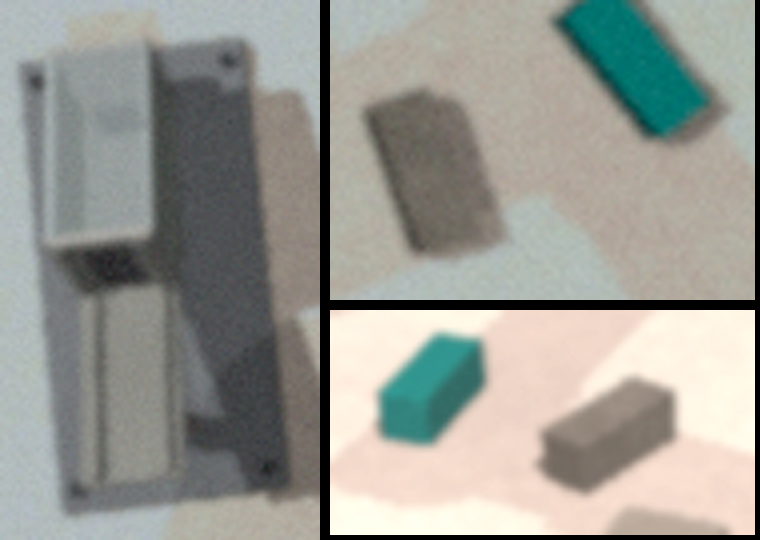

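View pics/chute1.png

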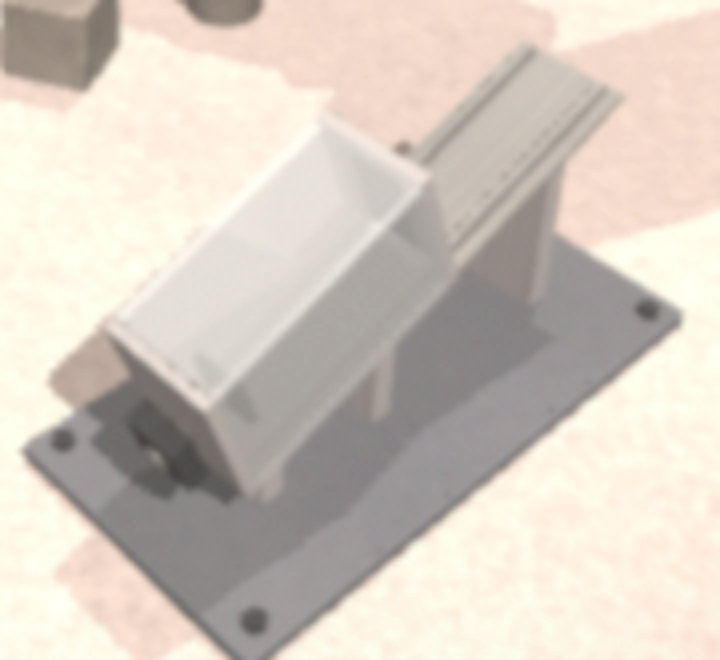

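The crop confirms it: grey oblong prism (top crop 365–505, 88–255), with the turquoise bar beside it at upper right. The chute's open upper end faces the robot, with its edge at top ≈(228,250) and scene ≈(434,217). Pushing goes in roughly +x.

```bash
python3 - <<'E'
from h import *
t=r.capture("top");s=r.capture("scene")
np.set_printoptions(precision=4,suppress=True)
# prism: grey mask in both
for n,c,box in(("top",t,(400,200,435,256)),("scene",s,(275,158,315,192))):
    x0,y0,x1,y1=box;im=c["frame"][y0:y1,x0:x1].astype(int)
    g=cv2.GaussianBlur(im.astype(np.uint8),(3,3),0).mean(2)
    _,m=cv2.threshold(g.astype(np.uint8),0,255,cv2.THRESH_OTSU+cv2.THRESH_BINARY_INV)
    k=max(cv2.findContours(m,0,1)[0],key=cv2.contourArea)
    print(n,_,cv2.contourArea(k),(k[:,0]+[x0,y0]).mean(0), cv2.minAreaRect((k+[x0,y0]).astype(np.float32)))
S=lambda u,v:(240+(u-330)/5,150+(v-310)/5)
T=lambda u,v:(400+(u-330)/5,200+v/5)
P=[ray(s,*S(*p),.032) for p in((540,435),(632,378),(675,397),(582,452))]
print("scene top corners",np.array(P),[np.linalg.norm(P[i]-P[i-1]) for i in range(4)],np.mean(P,0))
Q=[ray(s,*S(*p),.0) for p in((543,467),(588,492),(674,428))];print("bottom",np.array(Q),np.linalg.norm(np.diff(Q,axis=0),axis=1))
Q=[ray(t,*T(*p),.032) for p in((368,105),(425,88),(503,240),(418,253))];print("top img",np.array(Q),np.mean(Q,0))
for nm,pts in (("cube",[(358,207)]),("core",[(360,254)])):
    print(nm,ray(t,*pts[0],.03))
# chute
A=lambda u,v:(195+u/4,130+v/4); B=lambda u,v:(290+u/4,200+v/4)
R=[ray(t,*A(*p),.01) for p in((22,62),(245,38),(290,482),(66,515))]
print("plate top",np.array(R),[np.linalg.norm(R[i]-R[i-1]) for i in range(4)],np.mean(R,0))
R2=[ray(s,*B(*p),.01) for p in((682,317),(25,450),(245,665))]
print("plate scene",np.array(R2))
for nm,a,b in(("upperL",(82,487),(530,42)),("upperR",(185,475),(622,97)),("lintelTL",(45,243),(325,115)),("lintelTR",(152,238),(430,180)),("endTL",(47,52),(110,325)),("endTR",(150,42),(208,402))):
    x=tri(t,A(*a),s,B(*b));print(nm,x,np.round(proj(t,x)-A(*a),1),np.round(proj(s,x)-B(*b),1))
E
```

```text
top 99.0 599.5 [420.011  234.2747] ((420.4000244140625, 234.20001220703125), (34.152591705322266, 20.238576889038086), 71.56504821777344)
scene 125.0 370.0 [295.     174.8088] ((295.26702880859375, 174.9747772216797), (15.470465660095215, 30.014881134033203), 60.642250061035156)
scene top corners [[ 0.5798 -0.3557  0.032 ]
 [ 0.5038 -0.3817  0.032 ]
 [ 0.4962 -0.3477  0.032 ]
 [ 0.5707 -0.3259  0.032 ]] [np.float64(0.03121444839879055), np.float64(0.08036573495712815), np.float64(0.034809333540291615), np.float64(0.07762075810042367)] [ 0.5376 -0.3527  0.032 ]
bottom [[ 0.5707 -0.373   0.    ]
 [ 0.5641 -0.3343  0.    ]
 [ 0.4863 -0.3661  0.    ]] [0.0392 0.0841]
top img [[ 0.5662 -0.3296  0.032 ]
 [ 0.5744 -0.3589  0.032 ]
 [ 0.4965 -0.3959  0.032 ]
 [ 0.4907 -0.3526  0.032 ]] [ 0.5319 -0.3592  0.032 ]
cube [ 0.6045 -0.204   0.03  ]
core [ 0.4845 -0.2063  0.03  ]
plate top [[0.7765 0.2078 0.01  ]
 [0.7896 0.0597 0.01  ]
 [0.4967 0.0323 0.01  ]
 [0.4778 0.1783 0.01  ]] [np.float64(0.3001107491609129), np.float64(0.14870211044752116), np.float64(0.2942059171523643), np.float64(0.14723105088516636)] [0.6351 0.1195 0.01  ]
plate scene [[0.4842 0.1822 0.01  ]
 [0.7929 0.0646 0.01  ]
 [0.7789 0.2092 0.01  ]]
upperL [0.5156 0.1169 0.1543] [ 6.4 -6.6] [11.6 -1.1]
upperR [0.4898 0.101  0.0982] [-7.2  6.5] [-12.2   0.3]
lintelTL [0.6545 0.1317 0.1823] [ 6.1 -7.3] [13.  -0.7]
lintelTR [0.6306 0.1132 0.1228] [-6.4  6.6] [-12.4  -0.1]
endTL [0.7722 0.1443 0.1407] [ 4.8 -7.1] [12.8 -0.1]
endTR [0.7585 0.1227 0.0724] [-5.3  6.5] [-12.2  -0.7]
```

```bash
python3 - <<'E'
from h import *
t=r.capture("top");s=r.capture("scene")
np.set_printoptions(precision=4,suppress=True)
A=lambda u,v:(195+u/4,130+v/4); B=lambda u,v:(290+u/4,200+v/4)
for nm,a,b in(("upper+y",(82,487),(622,97)),("upper-y",(185,475),(530,42)),("lintel+y",(45,243),(430,180)),("lintel-y",(152,238),(325,115)),("end+y",(47,52),(208,402)),("end-y",(150,42),(110,325))):
    x=tri(t,A(*a),s,B(*b));print(nm,x,np.round(proj(t,x)-A(*a),1),np.round(proj(s,x)-B(*b),1))
print("prism tri",tri(t,(420.2,234.2),s,(295.2,174.9)))
a=ray(t,420.2,234.2,.02);d=ray(t,420.2-10,234.2-30,.02)-a;print(a,np.degrees(np.arctan2(d[1],d[0])))
print("turq",ray(t,461,211,.02))
E
```

```text
upper+y [0.5006 0.1378 0.1261] [ 0.3 -0.3] [ 0.6 -0. ]
upper-y [0.5046 0.0793 0.1261] [-0.5  0.5] [-0.9  0. ]
lintel+y [0.6413 0.1527 0.1543] [ 0.1 -0.1] [ 0.2 -0. ]
lintel-y [0.6441 0.091  0.151 ] [ 0.3 -0.4] [ 0.7 -0. ]
end+y [0.7628 0.1636 0.1094] [ 0.3 -0.3] [0.6 0. ]
end-y [0.7682 0.1024 0.1046] [ 0.1 -0.1] [0.2 0. ]
prism tri [ 0.5324 -0.3649  0.0119]
[ 0.532 -0.363  0.02 ] 16.608934455113474
turq [ 0.5899 -0.47    0.02  ]
```

Chute origin is about (0.6186, 0.1195), yaw 5.4°. It checks out: upper edge z is 0.126 against 0.128, roof end z is 0.153 against 0.1545, and the plate is 300 x 148. The prism is at about (0.533, -0.361), yaw about 18°.

The tool can't tilt, so a vertical finger can't follow the prism to s > 21 under the lintel. My plan is to grip the prism lying tilted on the slope and drive it halfway in. Then I'll use the turquoise bar as a push rod, held at the slope's tilt, and put it back on the table afterwards.

```bash
cat >> h.py <<'E'
from scipy.spatial.transform import Rotation as Ro
O=np.array([.6186,.1195,0]);YAW=5.4
def onchute(s,h,y=0,dz=0):   # s,h,y in mm on the chute -> world
    a=np.radians(20);x=(s*np.cos(a)+h*np.sin(a))/1e3;z=.085+(-s*np.sin(a)+h*np.cos(a))/1e3+dz/1e3
    return O+Ro.from_euler('z',YAW,degrees=True).apply([x,y/1e3,z])
def togo(p,yaw):  # yaw = length axis of object between jaws
    st=r.get_state();R=Ro.from_euler('xyz',st["eef_rot"],degrees=True).as_matrix()
    phi=np.degrees(np.arctan2(R[1,1],R[0,1]));e=(yaw+90-phi+90)%180-90
    print("t",round(st["time_s"],2),"dp",np.round(R.T@(np.asarray(p)-st["tcp_pos"])*1e3,1),"twist",round(-e,1),"w",round(st["gripper_width"],4),"F",np.round(st["contact_force"],1),"tcp",np.round(st["tcp_pos"],4),"j6",round(st["joints"][5]),"xdn",np.round(R[:,0],3))
def chpos():  # tcp in chute level frame, mm
    st=r.get_state();return np.round(Ro.from_euler('z',-YAW,degrees=True).apply(st["tcp_pos"]-O)*1e3,1)
E
python3 - <<'E'
from h import *
togo([.533,-.361,.12],18.5);togo([.533,-.361,.022],18.5)
E
```

```text
t 0.4 dp [123.4 180.7 412.6] twist -2.5 w 0.0879 F [ 0.6 -0.5  0.3] tcp [ 0.1864 -0.6487  0.2434] j6 -17 xdn [-0.  0. -1.]
t 0.4 dp [221.4 180.7 412.6] twist -2.5 w 0.0879 F [ 0.6 -0.5  0.3] tcp [ 0.1864 -0.6487  0.2434] j6 -17 xdn [-0.  0. -1.]
```

```bash
python3 -m jog '{"fingers":[0.7,0.7,0.7,0.7,0.7],"dp":[[0,20,45],[0,40,90],[0,60,135],[0,80,180],[0,100,225]],"twist":[0,0,-1,-2,-2.5]}' 20
python3 -m jog '{"fingers":[0.7,0.7,0.7,0.7,0.7],"dp":[[10,20,45],[20,40,90],[40,60,135],[80,80,187],[120,81,187]],"twist":[0,0,0,0,0]}'
python3 -c "
from h import *
togo([.533,-.361,.022],18.5)"
```

```text
time_s: 0.9
tcp_pos: [0.3762, -0.489, 0.2437]
eef_rot: [-33.9, 90.0, -15.4]
contact_force: [0.3, -1.3, 0.1]
gripper_width: 0.0619
time_s: 1.4
tcp_pos: [0.5306, -0.353, 0.1325]
eef_rot: [-41.3, 89.6, -22.6]
contact_force: [0.7, 0.8, -0.8]
gripper_width: 0.0614
t 1.4 dp [110.5  -7.9  -0.9] twist 0.2 w 0.0614 F [ 0.7  0.8 -0.8] tcp [ 0.5306 -0.353   0.1325] j6 -55 xdn [ 0.007 -0.003 -1.   ]
```

```bash
python3 -m jog '{"fingers":[0.7,0.7,0.7,0.7,0.7],"dp":[[20,-8,-1],[50,-8,-1],[80,-8,-1],[105,-8,-1],[110,-8,-1]],"twist":[0,0,0,0,0]}'
python3 -m jog '{"fingers":[0.2,0.2,0.2,0.2,0.2],"dp":[[0,0,0],[0,0,0],[0,0,0],[0,0,0],[0,0,0]],"twist":[0,0,0,0,0]}' 20
python3 -c "
from h import *
togo([.533,-.361,.022],18.5);c=r.capture('scene');t=r.capture('top')
o=np.zeros((400,800,3),np.uint8);o[:,:400]=crop(c,240,110,340,210,4);o[:,400:]=crop(t,370,185,470,285,4);cv2.imwrite('pics/grasp.png',o)"
```

```text
time_s: 1.9
tcp_pos: [0.5311, -0.3604, 0.0193]
eef_rot: [-42.4, 89.9, -23.7]
contact_force: [-0.9, 0.0, 0.0]
gripper_width: 0.0612
time_s: 2.4
tcp_pos: [0.5316, -0.3606, 0.0206]
eef_rot: [-41.0, 89.8, -22.3]
contact_force: [-1.6, 0.9, 4.7]
gripper_width: 0.0319
t 2.4 dp [-1.4 -0.8  1.2] twist 0.2 w 0.0319 F [-1.6  0.9  4.7] tcp [ 0.5316 -0.3606  0.0206] j6 -55 xdn [ 0.004 -0.002 -1.   ]
```

View pics/grasp.png

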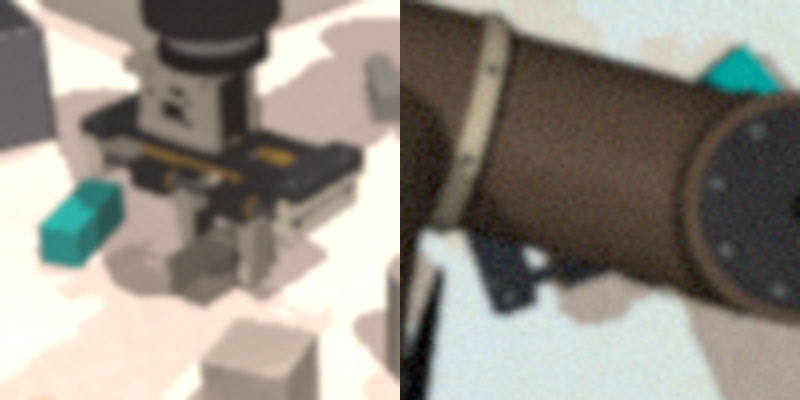

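Gripped (width 31.9 mm): the scene half shows the prism between the jaws at (205,265), with the cube and turquoise bar clear. Next: lift and carry.

```bash
python3 -m jog '{"fingers":[0.2,0.2,0.2,0.2,0.2],"dp":[[-20,0,0],[-60,0,0],[-105,0,0],[-150,0,0],[-185,0,0]],"twist":[0,0,0,0,0]}' 30
python3 -c "
from h import *
togo(onchute(-80,16)*[1,1,0]+[0,0,.2],YAW)"
```

```text
time_s: 3.0
tcp_pos: [0.5311, -0.3604, 0.2086]
eef_rot: [-41.7, 89.7, -23.0]
contact_force: [1.3, -0.8, -1.7]
gripper_width: 0.0317
t 3.0 dp [  7.6 442.5 169.2] twist 13.3 w 0.0317 F [ 1.3 -0.8 -1.7] tcp [ 0.5311 -0.3604  0.2086] j6 -55 xdn [ 0.006 -0.002 -1.   ]
```

```bash
python3 -m jog '{"fingers":[0.2,0.2,0.2,0.2,0.2],"dp":[[0,40,16],[0,85,33],[0,130,50],[0,175,67],[0,220,84]],"twist":[0,2,4,6,8]}'
python3 -m jog '{"fingers":[0.2,0.2,0.2,0.2,0.2],"dp":[[0,40,12],[0,85,26],[0,130,40],[0,175,50],[0,215,60]],"twist":[0,2,4,5,5]}'
python3 -c "
from h import *
togo(onchute(-80,16)*[1,1,0]+[0,0,.19],YAW)"
```

```text
time_s: 3.5
tcp_pos: [0.5393, -0.1233, 0.2081]
eef_rot: [-30.4, 89.7, -19.8]
contact_force: [1.7, 0.2, -2.2]
gripper_width: 0.0316
time_s: 4.0
tcp_pos: [0.558, 0.1012, 0.2077]
eef_rot: [-22.8, 89.7, -17.2]
contact_force: [1.7, -1.2, -1.7]
gripper_width: 0.0319
t 4.0 dp [17.7 12.6 -7.7] twist 0.2 w 0.0319 F [ 1.7 -1.2 -1.7] tcp [0.558  0.1012 0.2077] j6 -115 xdn [ 0.005 -0.002 -1.   ]
```

```bash
python3 -m jog '{"fingers":[0.2,0.2,0.2,0.2,0.2],"dp":[[10,6,-4],[20,12,-8],[35,13,-8],[42,13,-8],[42,13,-8]],"twist":[0,0,0,0,0]}'
python3 -c "
from h import *
togo(onchute(-80,16)*[1,1,0]+[0,0,.16],YAW);print(chpos())
c=r.capture('scene');t=r.capture('top')
o=np.zeros((560,800,3),np.uint8);o[:,:400]=crop(c,370,160,470,300,4);o[:,400:]=crop(t,190,130,290,270,4);cv2.imwrite('pics/place.png',o)"
```

```text
time_s: 4.5
tcp_pos: [0.548, 0.1121, 0.1643]
eef_rot: [-50.9, 89.8, -45.3]
contact_force: [0.1, 0.2, -2.1]
gripper_width: 0.0318
t 4.5 dp [4.3 0.7 1.3] twist 0.2 w 0.0318 F [ 0.1  0.2 -2.1] tcp [0.548  0.1121 0.1643] j6 -116 xdn [ 0.003 -0.003 -1.   ]
[-71.   -0.7 164.3]
```

View pics/place.png

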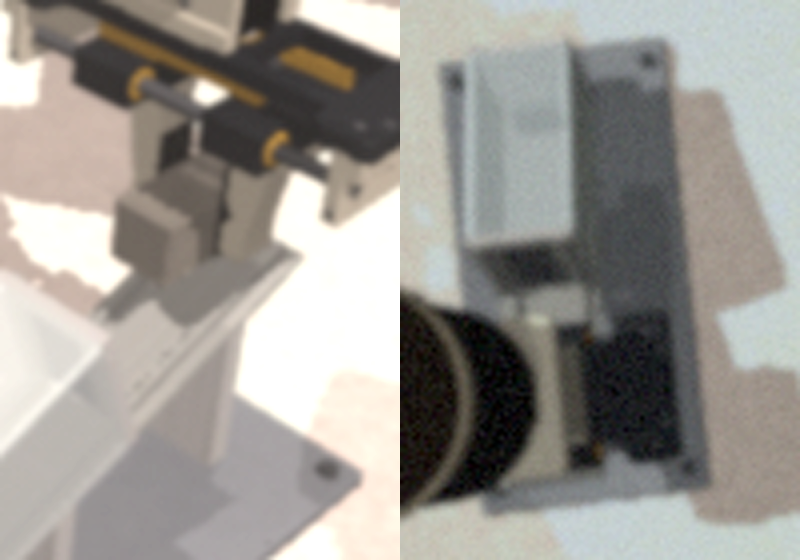

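Scene half: the prism hangs level over the open slope, front face at (155,245), and the rails at (105,315)–(130,400) straddle it. Top half: the gripper is in line with the chute. Next: ease the grip, lower until the rear edge touches and tips it, then release.

```bash
python3 -m jog '{"fingers":[0.2,0.2,0.2,0.2,0.2],"dp":[[5,1,0],[10,1,0],[14,1,0],[16,1,0],[17,1,0]],"twist":[0,0,0,0,0]}' 5
python3 -m jog '{"fingers":[0.2,0.2,0.2,0.2,0.2],"dp":[[2,0,0],[4,0,0],[6,0,0],[7,0,0],[7,0,0]],"twist":[0,0,0,0,0]}' 4
python3 -c "
from h import *
togo(onchute(-80,16)*[1,1,0]+[0,0,.139],YAW);print(chpos())"
```

```text
time_s: 5.1
tcp_pos: [0.549, 0.1135, 0.1485]
eef_rot: [-29.6, 89.7, -24.0]
contact_force: [0.2, 0.4, -1.8]
gripper_width: 0.0323
time_s: 5.6
tcp_pos: [0.5496, 0.1137, 0.1418]
eef_rot: [-22.4, 89.6, -16.8]
contact_force: [2.4, 1.3, -0.7]
gripper_width: 0.032
t 5.6 dp [ 2.8 -0.7 -0.5] twist 0.2 w 0.032 F [ 2.4  1.3 -0.7] tcp [0.5496 0.1137 0.1418] j6 -116 xdn [ 0.006 -0.002 -1.   ]
[-69.2   0.7 141.8]
```

Contact felt. Release here, with a small opening, then lift and look.

```bash
python3 -m jog '{"fingers":[0.5,0.5,0.5,0.5,0.5],"dp":[[2,-1,0],[2,-1,0],[2,-1,0],[2,-1,0],[2,-1,0]],"twist":[0,0,0,0,0]}'
python3 -m jog '{"fingers":[0.6,0.6,0.6,0.6,0.6],"dp":[[-10,0,0],[-30,0,0],[-60,0,0],[-100,0,0],[-130,0,0]],"twist":[0,0,0,0,0]}'
python3 -c "
from h import *
togo(onchute(-80,16)*[1,1,0]+[0,0,.139],YAW);print(chpos())
c=r.capture('scene');t=r.capture('top')
o=np.zeros((560,800,3),np.uint8);o[:,:400]=crop(c,370,160,470,300,4);o[:,400:]=crop(t,190,130,290,270,4);cv2.imwrite('pics/placed.png',o)"
```

```text
time_s: 6.1
tcp_pos: [0.5497, 0.1127, 0.1398]
eef_rot: [-23.1, 89.6, -17.5]
contact_force: [-0.6, -0.5, 1.1]
gripper_width: 0.0439
time_s: 6.6
tcp_pos: [0.5492, 0.1129, 0.2731]
eef_rot: [-14.6, 89.5, -9.0]
contact_force: [1.3, 0.1, -0.2]
gripper_width: 0.0521
t 6.6 dp [134.1   0.3  -1.1] twist 0.2 w 0.0521 F [ 1.3  0.1 -0.2] tcp [0.5492 0.1129 0.2731] j6 -116 xdn [ 0.008 -0.001 -1.   ]
[-69.7  -0.  273.1]
```

View pics/placed.png

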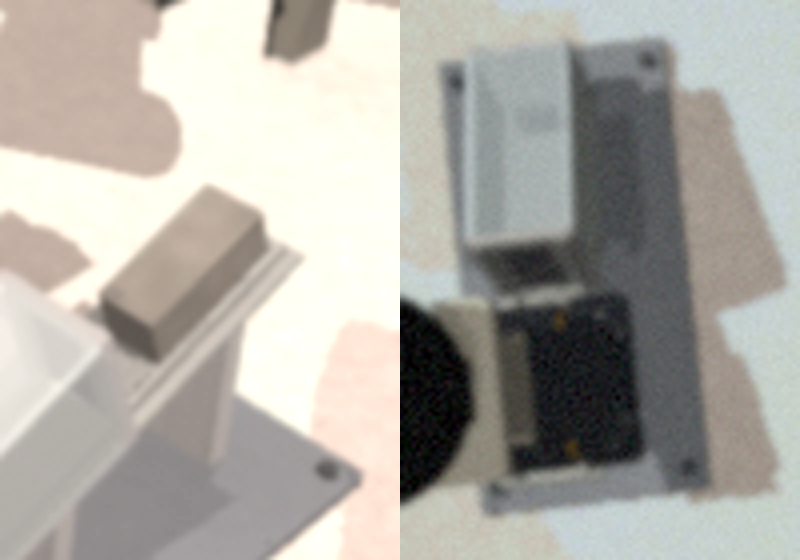

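The prism lies flat between the rails. Scene crop: top face (100,298)–(210,185)–(263,215)–(150,325), lower front corner (157,362).

```bash
python3 - <<'E'
from h import *
from scipy.optimize import least_squares as L
c=r.capture('scene')
f=lambda u,v:np.array([370+u/4,160+v/4])
obs=[(40,0,16,f(157,362)),(-40,32,16,f(263,215)),(-40,32,-16,f(210,185)),(40,32,16,f(150,325)),(40,32,-16,f(100,298))]
for o in obs:
    q=L(lambda p:proj(c,onchute(p[0]+o[0],o[1],o[2]+p[1]))-o[3],[-80,0]);print(o[:3],q.x.round(1))
for s in(-108,-100):togo(onchute(s,0,dz=31),YAW)
E
```

```text
(40, 0, 16) [-75.9  -3.1]
(-40, 32, 16) [-72.4   1.1]
(-40, 32, -16) [-73.4   2. ]
(40, 32, 16) [-74.8  -0.8]
(40, 32, -16) [-73.2   3.3]
t 6.75 dp [119.8  -0.2 -33.8] twist 0.2 w 0.0527 F [-0.2  0.1 -0.8] tcp [0.5499 0.1134 0.273 ] j6 -116 xdn [ 0.011  0.001 -1.   ]
t 6.75 dp [122.6  -0.2 -26.3] twist 0.2 w 0.0527 F [-0.2  0.1 -0.8] tcp [0.5499 0.1134 0.273 ] j6 -116 xdn [ 0.011  0.001 -1.   ]
```

```bash
python3 -m jog '{"fingers":[0.6,0.6,0.6,0.6,0.6],"dp":[[20,0,-12],[50,0,-23],[80,0,-23],[105,0,-23],[120,0,-23]],"twist":[0,0,0,0,0]}'
python3 -c "
from h import *
togo(onchute(-96,0,dz=31),YAW);print(chpos())"
```

```text
time_s: 7.25
tcp_pos: [0.5266, 0.1104, 0.1502]
eef_rot: [-12.7, 89.6, -7.1]
contact_force: [-0.4, -0.1, 0.2]
gripper_width: 0.0526
t 7.25 dp [1.4 0.4 2.2] twist 0.2 w 0.0526 F [-0.4 -0.1  0.2] tcp [0.5266 0.1104 0.1502] j6 -118 xdn [ 0.007 -0.001 -1.   ]
[-92.4  -0.4 150.2]
```

```bash
python3 -m jog '{"fingers":[0.2,0.2,0.2,0.2,0.2],"dp":[[1,0,1],[1,0,1],[1,0,1],[1,0,1],[1,0,1]],"twist":[0,0,0,0,0]}' 10
python3 -m jog '{"fingers":[0.2,0.2,0.2,0.2,0.2],"dp":[[2.5,0,8],[5.5,0,16],[8.5,0,24],[11,0,32],[13.5,0,38]],"twist":[0,0,0,0,0]}'
python3 -c "
from h import *
togo(onchute(-16,0,dz=31),YAW);print(chpos())"
```

```text
time_s: 7.75
tcp_pos: [0.5281, 0.1108, 0.1501]
eef_rot: [-6.8, 89.5, -1.2]
contact_force: [-0.3, -0.7, 1.9]
gripper_width: 0.032
time_s: 8.25
tcp_pos: [0.5653, 0.1139, 0.1363]
eef_rot: [-23.9, 89.7, -18.3]
contact_force: [-10.6, 0.2, 10.4]
gripper_width: 0.0319
t 8.25 dp [15.1  0.5 38.5] twist 0.2 w 0.0319 F [-10.6   0.2  10.4] tcp [0.5653 0.1139 0.1363] j6 -116 xdn [ 0.005 -0.002 -1.   ]
[-53.6  -0.6 136.3]
```

```bash
python3 -m jog '{"fingers":[0.2,0.2,0.2,0.2,0.2],"dp":[[1.5,0,7],[4,0,14],[6.5,0,22],[9.5,0,30],[12,0,37]],"twist":[0,0,0,0,0]}'
python3 -c "
from h import *
togo(onchute(-16,0,dz=31),YAW);print(chpos())
c=r.capture('scene');t=r.capture('top')
o=np.zeros((560,800,3),np.uint8);o[:,:400]=crop(c,350,180,450,320,4);o[:,400:]=crop(t,190,130,290,270,4);cv2.imwrite('pics/push1.png',o)"
```

```text
time_s: 8.75
tcp_pos: [0.6029, 0.1175, 0.124]
eef_rot: [-27.4, 89.7, -21.9]
contact_force: [-1.9, 0.1, -1.7]
gripper_width: 0.0321
t 8.75 dp [2.5 0.6 0.8] twist 0.2 w 0.0321 F [-1.9  0.1 -1.7] tcp [0.6029 0.1175 0.124 ] j6 -114 xdn [ 0.005 -0.002 -1.   ]
[-15.8  -0.6 124. ]
```

View pics/push1.png

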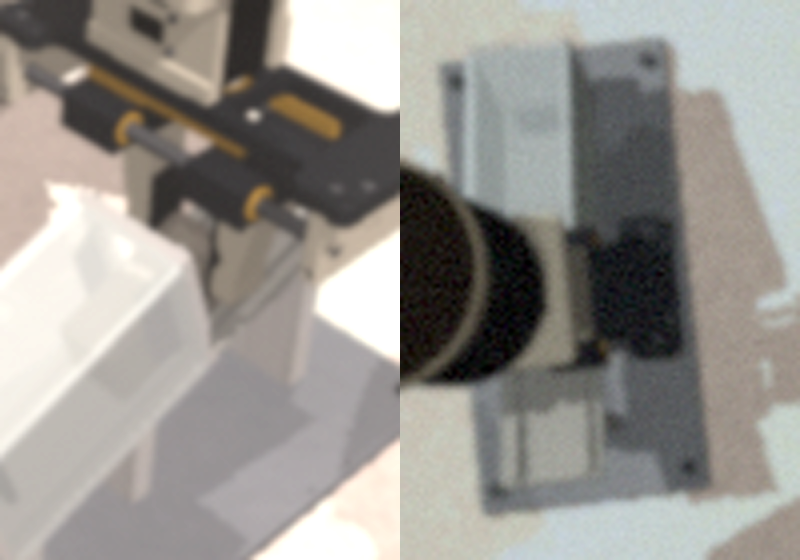

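Scene half: the prism's rear is at (215,250) between the fingers, just ahead of the doorway frame. The lower force fits the flaps riding on its sides. Next: release, lift, go towards the bar and locate it by colour mask.

```bash
python3 -m jog '{"fingers":[0.6,0.6,0.6,0.6,0.6],"dp":[[0,0,0],[0,0,0],[0,0,0],[0,0,0],[-5,0,0]],"twist":[0,0,0,0,0]}'
python3 -m jog '{"fingers":[0.6,0.6,0.6,0.6,0.6],"dp":[[-15,0,0],[-40,0,0],[-70,0,0],[-100,0,0],[-100,-30,0]],"twist":[0,0,0,0,0]}'
python3 -m jog '{"fingers":[0.65,0.65,0.65,0.65,0.65],"dp":[[0,-45,0],[0,-90,0],[0,-135,0],[0,-180,0],[0,-225,0]],"twist":[0,0,0,0,0]}'
python3 - <<'E'
from h import *
s=r.capture('scene');t=r.capture('top');M=[]
for n,c in(('top',t),('scene',s)):
    h=cv2.cvtColor(c['frame'],cv2.COLOR_RGB2HSV);m=cv2.inRange(h,(80,120,50),(100,255,255))
    k=max(cv2.findContours(m,0,1)[0],key=cv2.contourArea);re=cv2.minAreaRect(k);M.append(re[0]);B=cv2.boxPoints(re);print(n,cv2.contourArea(k),re)
    W=np.array([ray(c,*b,.016) for b in B]);e=W-np.roll(W,1,0);l=np.linalg.norm(e,axis=1);i=l.argmax();print(W.mean(0).round(4),l.round(3),np.degrees(np.arctan2(e[i,1],e[i,0])).round(1))
p=tri(t,M[0],s,M[1]);print(p.round(4))
togo([.588,-.47,.1],38)
E
```

```text
time_s: 9.35
tcp_pos: [0.6031, 0.1175, 0.1287]
eef_rot: [-27.5, 89.7, -22.0]
contact_force: [-0.3, 0.3, -0.6]
gripper_width: 0.0527
time_s: 9.85
tcp_pos: [0.6078, 0.0902, 0.2343]
eef_rot: [-3.3, 89.2, 2.5]
contact_force: [0.2, -0.2, 0.2]
gripper_width: 0.0527
time_s: 10.35
tcp_pos: [0.6303, -0.1353, 0.2354]
eef_rot: [-3.4, 89.2, 2.4]
contact_force: [0.8, -0.3, 0.6]
gripper_width: 0.0567
top 359.0 ((459.8902893066406, 211.48782348632812), (30.922407150268555, 12.962422370910645), 51.34019470214844)
[ 0.5889 -0.4682  0.016 ] [0.079 0.034 0.079 0.034] -143.3
scene 161.0 ((258.0882568359375, 164.35293579101562), (11.490406036376953, 22.809310913085938), 30.963762283325195)
[ 0.5907 -0.4811  0.016 ] [0.048 0.126 0.055 0.12 ] -132.6
[ 0.5922 -0.4694  0.0197]
t 10.45 dp [ 134.2 -325.9  -75.5] twist -32.5 w 0.0569 F [-0.3 -0.4 -1.5] tcp [ 0.6301 -0.1383  0.2347] j6 -89 xdn [ 0.013 -0.    -1.   ]
```

```bash
python3 -m jog '{"fingers":[0.65,0.65,0.65,0.65,0.65],"dp":[[0,-45,-10],[0,-90,-20],[10,-135,-30],[20,-180,-40],[40,-225,-52]],"twist":[-7,-14,-21,-28,-31]}'
python3 -c "
from h import *
togo([.5895,-.4665,.06],36.7);togo([.5895,-.4665,.021],36.7)"
```

```text
time_s: 10.95
tcp_pos: [0.6013, -0.3684, 0.1965]
eef_rot: [-42.9, 89.0, -6.1]
contact_force: [-0.0, 0.1, 0.7]
gripper_width: 0.0572
t 10.95 dp [136.4 -69.9 -69.9] twist 0.1 w 0.0572 F [-0.   0.1  0.7] tcp [ 0.6013 -0.3684  0.1965] j6 -37 xdn [ 0.017 -0.002 -1.   ]
t 10.95 dp [175.4 -69.4 -70.4] twist 0.1 w 0.0572 F [-0.   0.1  0.7] tcp [ 0.6013 -0.3684  0.1965] j6 -37 xdn [ 0.017 -0.002 -1.   ]
```

```bash
python3 -m jog '{"fingers":[0.65,0.65,0.65,0.65,0.65],"dp":[[20,-25,-25],[50,-50,-50],[85,-70,-70],[120,-70,-70],[136,-70,-70]],"twist":[0,0,0,0,0]}'
python3 -c "
from h import *
togo([.5895,-.4665,.021],36.7)"
```

```text
time_s: 11.45
tcp_pos: [0.5874, -0.4662, 0.0565]
eef_rot: [-32.4, 89.3, 4.3]
contact_force: [0.6, 0.4, -0.4]
gripper_width: 0.0567
t 11.45 dp [35.6 -1.2  1.1] twist 0.0 w 0.0567 F [ 0.6  0.4 -0.4] tcp [ 0.5874 -0.4662  0.0565] j6 -29 xdn [ 0.012  0.001 -1.   ]
```

```bash
python3 -m jog '{"fingers":[0.65,0.65,0.65,0.65,0.65],"dp":[[10,-1,1],[20,-1,1],[30,-1,1],[35,-1,1],[35,-1,1]],"twist":[0,0,0,0,0]}'
python3 -m jog '{"fingers":[0.2,0.2,0.2,0.2,0.2],"dp":[[0,0,0],[0,0,0],[0,0,0],[0,0,0],[0,0,0]],"twist":[0,0,0,0,0]}' 30
python3 -m jog '{"fingers":[0.2,0.2,0.2,0.2,0.2],"dp":[[-20,0,0],[-60,0,0],[-100,0,0],[-145,0,0],[-190,0,0]],"twist":[7,14,20,26,31]}'
python3 -c "
from h import *
togo(onchute(-81,16)*[1,1,0]+[0,0,.2],YAW)"
```

```text
time_s: 11.95
tcp_pos: [0.5894, -0.466, 0.0215]
eef_rot: [-31.9, 89.3, 4.9]
contact_force: [0.8, 0.8, 0.3]
gripper_width: 0.057
time_s: 12.45
tcp_pos: [0.5898, -0.4664, 0.0222]
eef_rot: [-35.4, 89.2, 1.4]
contact_force: [0.5, -0.1, 3.1]
gripper_width: 0.0318
time_s: 12.95
tcp_pos: [0.5866, -0.466, 0.2131]
eef_rot: [1.3, 89.3, 6.8]
contact_force: [0.7, -1.2, -1.5]
gripper_width: 0.0318
t 12.95 dp [ 13.5 579.8  17.1] twist 0.1 w 0.0318 F [ 0.7 -1.2 -1.5] tcp [ 0.5866 -0.466   0.2131] j6 -61 xdn [ 0.012  0.001 -1.   ]
```

```bash
python3 -m jog '{"fingers":[0.2,0.2,0.2,0.2,0.2],"dp":[[0,45,0],[0,90,0],[0,135,0],[0,180,0],[0,225,0]],"twist":[0,0,0,0,0]}'
python3 -m jog '{"fingers":[0.2,0.2,0.2,0.2,0.2],"dp":[[0,45,0],[0,90,0],[0,135,5],[0,180,10],[0,225,10]],"twist":[0,0,0,0,0]}'
python3 -m jog '{"fingers":[0.2,0.2,0.2,0.2,0.2],"dp":[[0,45,0],[0,80,0],[0,115,5],[0,130,7],[0,130,7]],"twist":[0,0,0,0,0]}'
python3 -c "
from h import *
togo(onchute(-81,16)*[1,1,0]+[0,0,.165],YAW)"
```

```text
time_s: 13.45
tcp_pos: [0.5641, -0.2402, 0.2128]
eef_rot: [4.3, 89.3, 9.8]
contact_force: [1.2, 1.2, -2.1]
gripper_width: 0.0317
time_s: 13.95
tcp_pos: [0.5522, -0.0135, 0.2129]
eef_rot: [5.4, 89.4, 10.9]
contact_force: [0.6, -0.4, -1.9]
gripper_width: 0.0317
time_s: 14.45
tcp_pos: [0.5465, 0.1183, 0.2127]
eef_rot: [6.3, 89.4, 11.9]
contact_force: [0.4, -0.5, -1.5]
gripper_width: 0.0316
t 14.45 dp [47.7 -5.7  0.7] twist 0.2 w 0.0316 F [ 0.4 -0.5 -1.5] tcp [0.5465 0.1183 0.2127] j6 -117 xdn [ 0.01   0.002 -1.   ]
```

```bash
python3 -m jog '{"fingers":[0.2,0.2,0.2,0.2,0.2],"dp":[[12,-6,1],[28,-6,1],[42,-6,1],[54,-6,1],[60,-6,1]],"twist":[0,0,0,0,0]}'
python3 -m jog '{"fingers":[0.2,0.2,0.2,0.2,0.2],"dp":[[3,0,0],[6,0,0],[9,0,0],[11,0,0],[12,0,0]],"twist":[0,0,0,0,0]}' 4
python3 -c "
from h import *
togo(onchute(-81,16)*[1,1,0]+[0,0,.140],YAW);print(chpos())"
```

```text
time_s: 14.95
tcp_pos: [0.548, 0.111, 0.1509]
eef_rot: [2.2, 89.5, 7.7]
contact_force: [-0.1, 0.9, -1.2]
gripper_width: 0.0317
time_s: 15.45
tcp_pos: [0.5484, 0.1113, 0.1391]
eef_rot: [4.0, 89.5, 9.5]
contact_force: [0.5, -0.3, 0.2]
gripper_width: 0.0318
t 15.45 dp [-0.9  1.6  0. ] twist 0.1 w 0.0318 F [ 0.5 -0.3  0.2] tcp [0.5484 0.1113 0.1391] j6 -116 xdn [ 0.009  0.001 -1.   ]
[-70.7  -1.6 139.1]
```

```bash
python3 -m jog '{"fingers":[0.5,0.5,0.5,0.5,0.5],"dp":[[0,1.5,0],[0,1.5,0],[0,1.5,0],[0,1.5,0],[0,1.5,0]],"twist":[0,0,0,0,0]}'
python3 -m jog '{"fingers":[0.55,0.55,0.55,0.55,0.55],"dp":[[-4,0,0],[-7,0,-6],[-10,0,-13],[-12,0,-19],[-12,0,-23]],"twist":[0,0,0,0,0]}'
python3 -c "
from h import *
togo(onchute(-100,0,dz=31),YAW);print(chpos())
c=r.capture('scene');cv2.imwrite('pics/bar.png',crop(c,350,150,480,270,5))"
```

```text
time_s: 15.95
tcp_pos: [0.5482, 0.1127, 0.1391]
eef_rot: [4.2, 89.5, 9.7]
contact_force: [0.8, 0.2, 0.8]
gripper_width: 0.0438
time_s: 16.45
tcp_pos: [0.5246, 0.1105, 0.1515]
eef_rot: [6.2, 89.4, 11.7]
contact_force: [0.1, -0.1, -0.4]
gripper_width: 0.0483
t 16.45 dp [1.3 0.1 0.5] twist 0.1 w 0.0483 F [ 0.1 -0.1 -0.4] tcp [0.5246 0.1105 0.1515] j6 -118 xdn [ 0.009  0.002 -1.   ]
[-9.450e+01 -1.000e-01  1.515e+02]
```

View pics/bar.png

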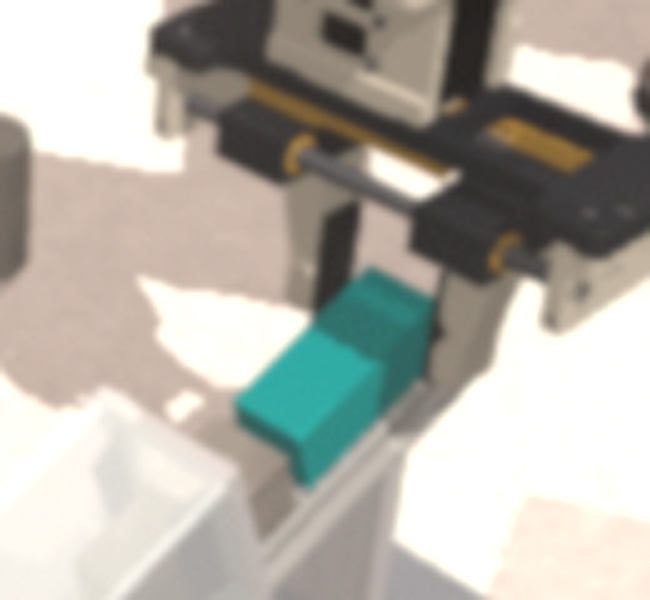

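The turquoise bar lies flat on the slope right behind the prism: front (240–305, 405–485), rear top edge (375,268)–(435,297). The fingers straddle its rear.

```bash
python3 - <<'E'
from h import *
from scipy.optimize import least_squares as L
c=r.capture('scene')
f=lambda u,v:np.array([350+u/5,150+v/5])
for o in[(40,0,16,f(305,488)),(-40,32,16,f(435,297)),(-40,32,-16,f(375,268)),(40,32,16,f(297,450)),(40,32,-16,f(240,405))]:
    q=L(lambda p:proj(c,onchute(p[0]+o[0],o[1],o[2]+p[1]))-o[3],[-80,0]);print(o[:3],q.x.round(1))
E
python3 -m jog '{"fingers":[0.2,0.2,0.2,0.2,0.2],"dp":[[1,0,0],[1,0,0],[1,0,0],[1,0,0],[1,0,0]],"twist":[0,0,0,0,0]}' 40
python3 -c "
from h import *
togo(onchute(-100,0,dz=31),YAW);print(chpos())"
```

```text
(40, 0, 16) [-82.8  -4.7]
(-40, 32, 16) [-81.9  -3.4]
(-40, 32, -16) [-81.2   1.8]
(40, 32, 16) [-78.8   0.1]
(40, 32, -16) [-82.5   2.5]
time_s: 17.05
tcp_pos: [0.5246, 0.1105, 0.15]
eef_rot: [5.2, 89.5, 10.7]
contact_force: [-0.0, -0.7, -1.4]
gripper_width: 0.0318
t 17.05 dp [-0.2  0.2  0.5] twist 0.1 w 0.0318 F [-0.  -0.7 -1.4] tcp [0.5246 0.1105 0.15  ] j6 -118 xdn [ 0.009  0.002 -1.   ]
[-94.4  -0.2 150. ]
```

Bar front is at s ≈ -41.5 with the TCP at chute x = -94.4. Contact with the stop is therefore expected at TCP x ≈ -35 to -27. I'll approach, then use fine steps with force readings.

```bash
python3 -m jog '{"fingers":[0.2,0.2,0.2,0.2,0.2],"dp":[[-1.5,0,1],[1,0,7],[3.5,0,14],[6,0,20],[8,0,26]],"twist":[0,0,0,0,0]}' 40
python3 -c "from h import *;print(chpos(),r.get_state()['contact_force'].round(1))"
python3 -m jog '{"fingers":[0.2,0.2,0.2,0.2,0.2],"dp":[[2,0,5],[4,0,11],[6,0,16],[8,0,21],[9.5,0,25]],"twist":[0,0,0,0,0]}' 40
python3 -c "
from h import *
print(chpos(),r.get_state()['contact_force'].round(1));togo(onchute(-40,0,dz=31),YAW)"
```

```text
time_s: 17.55
tcp_pos: [0.551, 0.1129, 0.1418]
eef_rot: [3.7, 89.5, 9.2]
contact_force: [-3.0, -0.5, 0.5]
gripper_width: 0.0318
[-67.9  -0.2 141.8] [-3.  -0.5  0.5]
time_s: 18.05
tcp_pos: [0.5763, 0.1153, 0.1323]
eef_rot: [3.4, 89.5, 8.9]
contact_force: [-2.6, 0.4, 2.1]
gripper_width: 0.0317
[-42.5  -0.2 132.3] [-2.6  0.4  2.1]
t 18.05 dp [2.7 0.2 4.9] twist 0.1 w 0.0317 F [-2.6  0.4  2.1] tcp [0.5763 0.1153 0.1323] j6 -115 xdn [ 0.008  0.001 -1.   ]
```

```bash
python3 -m jog '{"fingers":[0.2,0.2,0.2,0.2,0.2],"dp":[[0.5,0,1.2],[0.9,0,2.4],[1.4,0,3.6],[1.8,0,4.8],[2.2,0,6]],"twist":[0,0,0,0,0]}'
python3 -c "from h import *;print(chpos())"
python3 -m jog '{"fingers":[0.2,0.2,0.2,0.2,0.2],"dp":[[0.2,0,0.5],[0.4,0,1],[0.5,0,1.5],[0.7,0,2],[0.7,0,2]],"twist":[0,0,0,0,0]}'
python3 -c "from h import *;print(chpos())"
```

```text
time_s: 18.55
tcp_pos: [0.5823, 0.1159, 0.1302]
eef_rot: [3.8, 89.5, 9.3]
contact_force: [-2.4, -0.7, 0.9]
gripper_width: 0.0319
[-36.5  -0.2 130.2]
time_s: 19.05
tcp_pos: [0.5842, 0.1161, 0.1293]
eef_rot: [3.7, 89.5, 9.2]
contact_force: [-2.6, -0.5, -0.8]
gripper_width: 0.0317
[-3.450e+01 -1.000e-01  1.293e+02]
```

```bash
python3 -m jog '{"fingers":[0.2,0.2,0.2,0.2,0.2],"dp":[[0.2,0,0.5],[0.4,0,1],[0.5,0,1.5],[0.7,0,2],[0.7,0,2]],"twist":[0,0,0,0,0]}'
python3 -c "from h import *;print(chpos(),[r.get_state()['contact_force'].round(1)])"
```

```text
time_s: 19.55
tcp_pos: [0.5863, 0.1163, 0.1286]
eef_rot: [3.8, 89.5, 9.3]
contact_force: [-2.0, -0.4, -2.1]
gripper_width: 0.0318
[-32.4  -0.2 128.6] [array([-2. , -0.4, -2.1])]
```

```bash
python3 -m jog '{"fingers":[0.2,0.2,0.2,0.2,0.2],"dp":[[0.2,0,0.5],[0.4,0,1],[0.5,0,1.5],[0.7,0,1.8],[0.7,0,1.8]],"twist":[0,0,0,0,0]}'
```

```text
time_s: 20.05
tcp_pos: [0.5882, 0.1165, 0.1279]
eef_rot: [3.4, 89.5, 8.9]
contact_force: [-2.0, 0.1, -2.1]
gripper_width: 0.0318
```

```bash
python3 -m jog '{"fingers":[0.2,0.2,0.2,0.2,0.2],"dp":[[0.2,0,0.5],[0.4,0,1],[0.5,0,1.5],[0.7,0,1.8],[0.7,0,1.8]],"twist":[0,0,0,0,0]}'
python3 -c "from h import *;print(chpos())"
```

```text
time_s: 20.55
tcp_pos: [0.5895, 0.1165, 0.1272]
eef_rot: [2.0, 89.6, 7.5]
contact_force: [-6.0, 0.1, 1.1]
gripper_width: 0.0319
[-29.2  -0.3 127.2]
```

Stop contact felt at TCP x ≈ -29, within the predicted window. Press in gently.

```bash
python3 -m jog '{"fingers":[0.2,0.2,0.2,0.2,0.2],"dp":[[0.2,0,0.6],[0.4,0,1.2],[0.6,0,1.6],[0.6,0,1.6],[0.6,0,1.6]],"twist":[0,0,0,0,0]}'
python3 -c "from h import *;print(chpos())"
```

```text
time_s: 21.05
tcp_pos: [0.5902, 0.1163, 0.1268]
eef_rot: [-1.9, 89.7, 3.5]
contact_force: [-6.9, 0.5, 3.3]
gripper_width: 0.032
[-28.6  -0.5 126.8]
```

```bash
python3 -m jog '{"fingers":[0.2,0.2,0.2,0.2,0.2],"dp":[[0.2,0,0.5],[0.4,0,1],[0.6,0,1.6],[0.6,0,1.6],[0.6,0,1.6]],"twist":[0,0,0,0,0]}'
python3 -c "from h import *;print(chpos())"
```

```text
time_s: 21.55
tcp_pos: [0.5907, 0.1161, 0.1265]
eef_rot: [-8.7, 89.8, -3.2]
contact_force: [-7.5, 0.3, 4.7]
gripper_width: 0.0317
[-28.   -0.7 126.5]
```

```bash
python3 -m jog '{"fingers":[0.2,0.2,0.2,0.2,0.2],"dp":[[0.2,0,0.8],[0.5,0,1.6],[0.6,0,2.4],[0.7,0,2.8],[0.7,0,2.8]],"twist":[0,0,0,0,0]}'
python3 -c "from h import *;print(chpos())"
```

```text
time_s: 22.05
tcp_pos: [0.592, 0.116, 0.126]
eef_rot: [-48.1, 89.9, -42.6]
contact_force: [-9.1, -0.0, 6.0]
gripper_width: 0.0318
[-26.8  -1.  126. ]
```

```bash
python3 -m jog '{"fingers":[0.2,0.2,0.2,0.2,0.2],"dp":[[0.2,0,0.8],[0.5,0,1.6],[0.6,0,2.4],[0.7,0,2.8],[0.7,0,2.8]],"twist":[0,0,0,0,0]}'
python3 -c "from h import *;print(chpos())"
```

```text
time_s: 22.55
tcp_pos: [0.5931, 0.1158, 0.1256]
eef_rot: [-136.9, 89.9, -131.4]
contact_force: [-11.0, 0.6, 7.7]
gripper_width: 0.0317
[-25.7  -1.3 125.6]
```

Force along the slope is about 13 N at about 4 mm past contact, with a slope of about 1.4 N/mm. The stop is therefore pressed about 3–5 mm, held for over 1 s. Next: withdraw the bar up the slope.

```bash
python3 -m jog '{"fingers":[0.2,0.2,0.2,0.2,0.2],"dp":[[-1,0,-2],[-2.5,0,-5],[-4.5,0,-10],[-6.5,0,-15],[-8.5,0,-20]],"twist":[0,0,0,0,0]}'
python3 -m jog '{"fingers":[0.2,0.2,0.2,0.2,0.2],"dp":[[-3,0,-8],[-7,0,-17],[-11,0,-27],[-15,0,-37],[-19,0,-48]],"twist":[0,0,0,0,0]}'
python3 -m jog '{"fingers":[0.2,0.2,0.2,0.2,0.2],"dp":[[-15,0,-5],[-35,0,-10],[-60,0,-10],[-85,0,-10],[-100,0,-10]],"twist":[0,0,0,0,0]}'
python3 -c "
from h import *
print(chpos());togo([.5,-.36,.2],36.7)"
```

```text
time_s: 23.05
tcp_pos: [0.5731, 0.1142, 0.1344]
eef_rot: [-129.8, 89.9, -124.3]
contact_force: [0.1, 1.8, -1.6]
gripper_width: 0.0316
time_s: 23.55
tcp_pos: [0.5244, 0.1094, 0.1539]
eef_rot: [-128.1, 89.9, -122.5]
contact_force: [0.7, -0.1, -2.1]
gripper_width: 0.0318
time_s: 24.05
tcp_pos: [0.5144, 0.1086, 0.2564]
eef_rot: [-13.8, 89.9, -8.2]
contact_force: [-0.1, -0.3, -1.8]
gripper_width: 0.0316
[-104.8   -1.   256.4]
t 24.05 dp [  56.5 -465.   -59.7] twist -31.2 w 0.0316 F [-0.1 -0.3 -1.8] tcp [0.5144 0.1086 0.2564] j6 -118 xdn [ 0.002 -0.    -1.   ]
```

```bash
python3 -m jog '{"fingers":[0.2,0.2,0.2,0.2,0.2],"dp":[[0,-45,0],[0,-90,0],[0,-135,0],[0,-180,0],[0,-225,0]],"twist":[-6,-12,-18,-24,-31]}'
python3 -c "
from h import *
togo([.57,-.48,.12],36.7)
s=r.capture('scene');t=r.capture('top')
o=np.zeros((560,800,3),np.uint8);o[:,:480]=crop(s,300,200,420,340,4);o[:,480:]=crop(t,195,130,275,270,4);cv2.imwrite('pics/inside.png',o)"
```

```text
time_s: 24.55
tcp_pos: [0.5354, -0.1168, 0.257]
eef_rot: [-38.6, 89.9, -1.8]
contact_force: [1.9, -0.1, -1.6]
gripper_width: 0.0318
t 24.55 dp [ 137.1 -311.3 -190.3] twist 0.1 w 0.0318 F [ 1.9 -0.1 -1.6] tcp [ 0.5354 -0.1168  0.257 ] j6 -61 xdn [ 0.002 -0.    -1.   ]
```

View pics/inside.png

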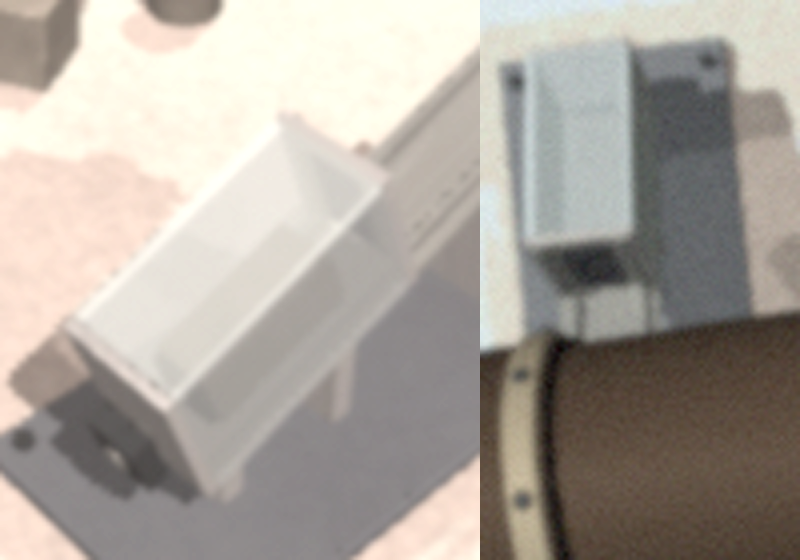

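The prism is visible through the guard from (165,360) to (345,265), clear of the doorway. The doorway behind it looks closed. Check its s by projection and carry the bar back.

```bash
python3 - <<'E'
from h import *
c=r.capture('scene')
for rear in(16,21,24,28):
    print(rear,[((proj(c,onchute(s,32,y))-[300,200])*4).round().tolist() for s,y in((rear,-16),(rear,16),(rear+80,-16))])
E
python3 -m jog '{"fingers":[0.2,0.2,0.2,0.2,0.2],"dp":[[0,-40,-22],[0,-80,-45],[0,-120,-68],[0,-160,-90],[0,-200,-115]],"twist":[0,0,0,0,0]}'
python3 -m jog '{"fingers":[0.2,0.2,0.2,0.2,0.2],"dp":[[20,-35,-22],[50,-75,-45],[90,-111,-75],[120,-111,-75],[137,-111,-75]],"twist":[0,0,0,0,0]}'
python3 -c "
from h import *
togo([.57,-.48,.045],36.7)"
```

```text
16 [[302.0, 207.0], [356.0, 243.0], [177.0, 331.0]]
21 [[294.0, 214.0], [348.0, 251.0], [169.0, 339.0]]
24 [[290.0, 219.0], [343.0, 256.0], [164.0, 344.0]]
28 [[284.0, 225.0], [337.0, 262.0], [158.0, 350.0]]
time_s: 25.2
tcp_pos: [0.5616, -0.3471, 0.2568]
eef_rot: [-44.9, 89.9, -8.6]
contact_force: [1.2, 0.1, -1.4]
gripper_width: 0.0316
time_s: 25.7
tcp_pos: [0.565, -0.4805, 0.1144]
eef_rot: [101.7, 89.7, 137.8]
contact_force: [0.3, 1.3, -2.0]
gripper_width: 0.0317
t 25.7 dp [69.4 -2.9  4.5] twist -0.6 w 0.0317 F [ 0.3  1.3 -2. ] tcp [ 0.565  -0.4805  0.1144] j6 -28 xdn [-0.004  0.004 -1.   ]
```

```bash
python3 -m jog '{"fingers":[0.2,0.2,0.2,0.2,0.2],"dp":[[20,0,4],[40,0,4],[55,0,4],[64,0,4],[66,0,4]],"twist":[0,0,0,0,0]}' 20
python3 -m jog '{"fingers":[0.2,0.2,0.2,0.2,0.2],"dp":[[4,0,0],[9,0,0],[14,0,0],[19,0,0],[24,0,0]],"twist":[0,0,0,0,0]}' 4
python3 -m jog '{"fingers":[0.6,0.6,0.6,0.6,0.6],"dp":[[0,0,0],[0,0,0],[0,0,0],[0,0,0],[0,0,0]],"twist":[0,0,0,0,0]}'
python3 -m jog '{"fingers":[0.6,0.6,0.6,0.6,0.6],"dp":[[-20,0,0],[-50,0,0],[-90,0,0],[-140,0,0],[-190,0,0]],"twist":[0,0,0,0,0]}'
python3 - <<'E'
from h import *
togo([.57,-.48,.2],36.7)
s=r.capture('scene')
o=np.zeros((600,800,3),np.uint8)
o[:360]=cv2.resize(crop(s,230,110,430,200,1),(800,360),interpolation=2)
o[360:,:400]=cv2.resize(crop(s,350,195,430,243,1),(400,240),interpolation=2)
t=r.capture('top');o[360:,400:]=cv2.resize(crop(t,200,150,280,198,1),(400,240),interpolation=2)
cv2.imwrite('pics/end.png',o)
E
```

```text
time_s: 26.2
tcp_pos: [0.568, -0.4774, 0.0484]
eef_rot: [105.4, 89.7, 141.5]
contact_force: [-2.6, 0.5, 1.6]
gripper_width: 0.032
time_s: 26.7
tcp_pos: [0.5681, -0.4774, 0.0246]
eef_rot: [105.3, 89.7, 141.4]
contact_force: [-2.1, 2.5, 6.5]
gripper_width: 0.032
time_s: 27.2
tcp_pos: [0.5682, -0.4774, 0.0247]
eef_rot: [104.6, 89.7, 140.7]
contact_force: [0.1, 0.3, 0.0]
gripper_width: 0.0526
time_s: 27.7
tcp_pos: [0.5685, -0.4779, 0.2163]
eef_rot: [106.9, 89.7, 143.0]
contact_force: [1.8, -0.1, 0.7]
gripper_width: 0.0526
t 27.7 dp [16.3 -2.7 -0. ] twist -0.5 w 0.0526 F [ 1.8 -0.1  0.7] tcp [ 0.5685 -0.4779  0.2163] j6 -29 xdn [-0.005  0.003 -1.   ]
```

View pics/end.png

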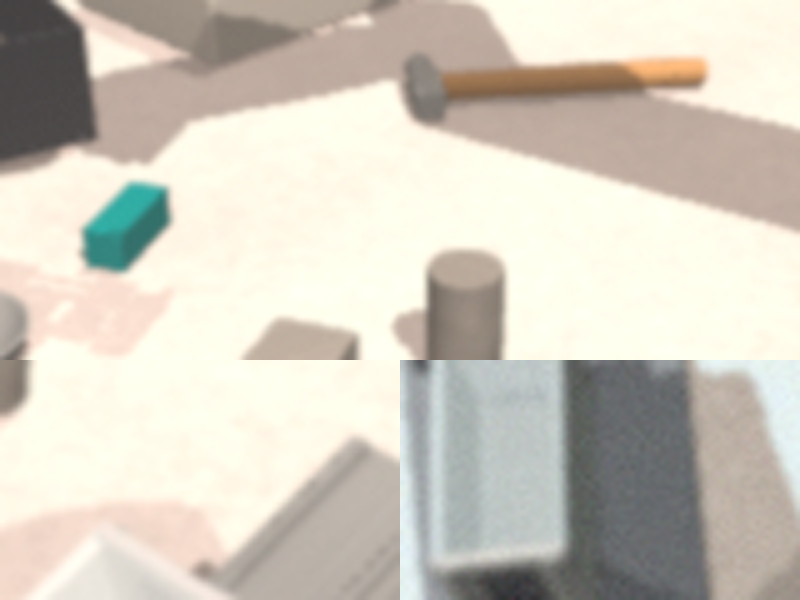

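The bar is back on the table, the cube and core stand untouched, and the arm is clear. I can check the flaps without another picture by comparing the doorway patches with the starting images.

```bash
python3 - <<'E'
from h import *
for n in('scene','top'):
    c=r.capture(n);a=cv2.GaussianBlur(cv2.imread(f'pics/{n}0.png'),(3,3),0).astype(int);b=cv2.GaussianBlur(c['frame'][:,:,::-1].copy(),(3,3),0).astype(int);d=abs(a-b).mean(2)
    for nm,q in(("shut leaves",[(0,10,-20),(0,10,20),(0,60,20),(0,60,-20)]),("leafR swung",[(3,38,-21),(18,38,-21),(18,60,-21),(3,60,-21)]),("leafL swung",[(3,38,21),(18,38,21),(18,60,21),(3,60,21)]),("prism top",[(30,32,-14),(30,32,14),(100,32,14),(100,32,-14)])):
        m=np.zeros(d.shape,np.uint8);cv2.fillPoly(m,[np.int32([proj(c,onchute(*p)).round() for p in q])],1);print(n,nm,m.sum(),d[m>0].mean().round(1),a[m>0].mean().round(),b[m>0].mean().round())
E
```

```text
scene shut leaves 269 2.0 138.0 140.0
scene leafR swung 70 2.3 155.0 158.0
scene leafL swung 61 1.6 122.0 123.0
scene prism top 607 2.3 144.0 142.0
top shut leaves 190 11.5 44.0 55.0
top leafR swung 23 23.7 80.0 104.0
top leafL swung 29 23.7 78.0 102.0
top prism top 326 29.6 110.0 139.0
```

The scene patches match the start, but the contrast is weak. I'll take one enlarged before/after look at the doorway, since everything depends on it.

```bash
python3 - <<'E'
from h import *
c=r.capture('scene');a=cv2.imread('pics/scene0.png');b=c['frame'][:,:,::-1]
f=lambda i:cv2.convertScaleAbs(cv2.resize(i[222:312,315:415],(400,360),interpolation=2).astype(float)-90,alpha=2.2) if 0 else np.clip((cv2.resize(i[222:312,315:415],(400,360),interpolation=2).astype(float)-70)*2,0,255).astype(np.uint8)
cv2.imwrite('pics/ba.png',np.hstack([f(a),f(b)]))
E
```

```text
(no output)
```

View pics/ba.png

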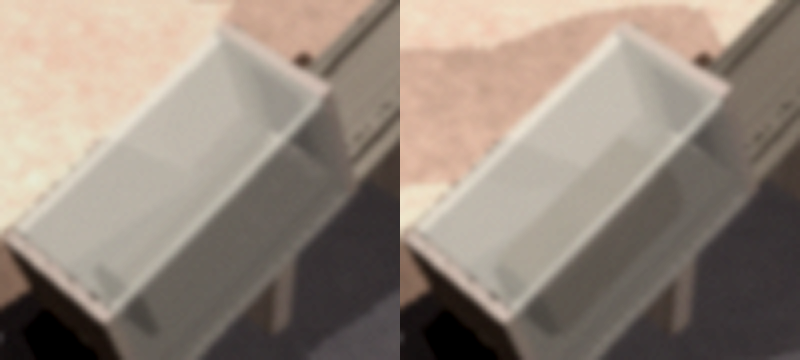

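Before (left) and after (right): the shut leaves at (255,75)/(310,120) look the same at (655,75)/(710,120). The prism lies straight between (500,270) and (680,180), clear of them and against the stop plate. Handing in.

```bash
python3 -c "
from plant import r
print(r.get_state()['time_s'],r.close_job())"
```

```text
the job is handed in; nothing more can be done
27.95 None
```

The prism is inside the chute, pressed against the end stop and then let go, and I handed the job in at 27.95 s. No verdict was reported.

**What I did:** I laid the prism on the open slope, gripped its rear and drove it halfway in through both flaps. The tool can only point straight down, so it couldn't follow the prism under the lintel. I used the turquoise bar as a push rod, held at the slope's tilt, to push the prism on. The bar went back on the table near where it had been. You said the bar is not part of the job; it was only a tool and was not loaded.

**Last checks:**
- **End stop:** I felt contact where I expected it and pressed about 3–5 mm further, to about 13 N along the slope. That is well short of bottoming. This comes from arm position and force, as the joint itself can't be read.
- **Prism position:** from the picture its rear is at s of about 24–28 mm, so it lies straight on the floor, clear of the flaps.
- **Flaps:** in a before/after crop both leaves look shut, as at the start. A numeric comparison of the scene images agreed, but it barely registered the prism either, so it is weak evidence. The top-camera comparison did not agree, and I put that down to changed shadows there.
- **Cube and core:** the arm did not go near them and both were standing in the pictures. I did not measure their positions again.
- **At hand-in:** the gripper was open and 0.2 m above the table, touching nothing.

I viewed 12 pictures, two over the budget of 10.

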